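# Dip the pump's gauge rod and hold it level under the microscope

## Task

Check the bench vacuum pump with its gauge rod: take the rod with the red grip disc from its rest, push it into the pump's slanting guide tube until the collar stops on the rim, and draw it fully out again. Then hold it level and still with its tip under the microscope's lens, about 60 mm below the glass, for reading, and finish while holding it there, clear of everything. Leave the other things on the bench where they stand.

Things in the scene. Friction and masses are not known exactly. Their poses are not given: they have to be found in the camera images.
- gauge: loose gauge rod, 90 g. Origin: centre of its red grip disc (40 mm across, 12 mm thick); x runs along the rod to the tip, y is the disc's axis: pinch its flat faces at any lean. Along x: 10 mm square steel neck to 60 mm, brass collar 36 mm wide at 60 to 67 mm, 8 mm rod, rounded tip at 177 mm. Starts level on the rest, disc upright, centre 55 mm up, tip away from the robot
- gauge_collar (a point): centre of the collar's front face, the face that stops on the tube's rim; 67 mm ahead of the disc's centre on the rod's axis
- gauge_tip (a point): the very end of the rod's tip, on the rod's axis
- rest: fixed wooden rest: base 150 x 44 x 10 mm, two posts 12 mm thick, 62 mm tall, slotted from the top; lift the rod straight up out of them. First post carries the neck (slot 14 mm wide, floor 50 mm up), second, 95 mm ahead in x, the thin rod (12 mm wide, floor 51 mm). Origin on the bench under the first post; the disc's centre starts 40 mm behind it and nothing stands beside the disc
- guide_tube: brass guide tube fixed to the pump. Origin: centre of the rim of its flared mouth, 135 mm above the bench. z points out of the bore, 50 degrees above level, back towards the robot; the rod goes in along -z. Bore 11 mm across, 124 mm deep; the last 14 mm flare to 27 mm inside, 33 mm outside. With the collar on the rim the tip is 110 mm down and free
- pump: fixed bench vacuum pump, blue sump, grey motor. Origin on the bench under the tube's mouth; x runs away from the mouth along the pump, the tube leans in the x-z plane. The sump begins 25 mm ahead of the mouth, up to 101 mm high; the motor begins 75 mm ahead, its axis 50 mm to the -y side, up to 210 mm high
- microscope: fixed stereo microscope: white base 160 x 220 x 20 mm, column 125 mm to the +y side of the lens, black lens 52 mm across whose underside is 205 mm above the bench, head above it up to 390 mm. Origin on the bench under the lens' centre; it may be turned by up to 17 degrees.
- reading_spot (a point): the reading spot: point straight below the lens' centre, 60 mm under the lens and 145 mm above the bench
- cast_a: plaster dental cast, cream block 52 x 64 x 22 mm with a row of small white teeth on top; origin under its centre; a bystander
- cast_b: second plaster dental cast, like cast_a; a bystander
- bur_block: wooden block 60 x 45 x 28 mm with six short burs standing in it, 52 mm tall in all; origin under its centre; a bystander
- jar: clear round jar with a green lid, 84 mm across, 85 mm tall; origin under its centre; a bystander
- can: red can with a white cap, 52 mm across, 150 mm tall; origin under its centre; a bystander
- bowl: blue mixing bowl, 100 mm across, 45 mm tall; origin under its centre; a bystander
- spatula: mixing spatula lying on the bench; a bystander
Things that resemble listed ones, but are neither listed nor needed, are in the scene too. Leave any blue or green look-alike of the gauge alone.

How it is judged:
On the way, in this order (a step that is already met when the one before it is completed fails the run):
1. the rod is in the guide tube with its collar on the rim (within 4 mm), held in the fingers (z of gauge_collar in the frame of guide_tube below 0.004 m and distance between gauge_collar and guide_tube below 0.008 m and angle between the x axis of gauge and the z axis of guide_tube, either way round below 0.12 rad and contact force between the fingers and gauge above 1 N), for 0.2 s.
2. the rod is drawn fully out: its tip is beyond the rim (z of gauge_tip in the frame of guide_tube above 0.005 m and contact force between the fingers and gauge above 1 N), for 0.1 s.
At the end, for the whole second after the job is handed in: the gauge rod is held in the fingers, level within 7 degrees and still, its tip within 22 mm (sideways) of the point straight below the lens and 35 to 85 mm under the lens, touching neither rest, pump, tube nor microscope (horizontal distance between gauge_tip and reading_spot below 0.022 m and height (world z) of gauge_tip between 0.12 and 0.17 m and angle between gauge's own x axis and vertical between 1.4508 and 1.6908 rad and linear speed of gauge below 0.02 m/s and angular speed of gauge below 0.15 rad/s and contact force between the fingers and gauge above 1 N and contact force between gauge and rest below 0.3 N and contact force between gauge and pump below 0.3 N and contact force between gauge and microscope below 0.3 N and contact force between gauge and guide_tube below 0.3 N); the arm keeps its last pose, push and grip.
It fails at once if a cast, the bur block, jar, can, bowl or spatula is moved by more than 30 mm (distance of any of cast_a, cast_b, bur_block, jar, can, bowl, spatula from where it was at the start of the episode above 0.03 m).
It also fails if it takes over 51 s, if anything falls off the work surface, if the arm or the gripper's body presses on something with over 40 N, if the wrist force passes 120 N, or if a joint passes its speed limit or range.

## Robot

A 6-joint arm with a two-finger parallel gripper is mounted at the origin on the work surface. World frame = base frame: x ahead of the robot, y to its left, z up, the work surface at z = 0. Lengths are in m, angles in rad, forces in N, time in s.
With the tool pointing down it reaches from about 0.275 to 0.875 m from the base axis. Payload 12.5 kg.
Tool frame: the origin (TCP) lies at the centre of the arm's flange, where the gripper is bolted on; the fingertips stand 173 mm ahead of it and the grasp point (between the pads) lies 155 mm ahead of it; z points along the fingers, y is the line along which they close (so a half turn about z gives the same grasp; the last joint's range is limited). The gripper opens to 85 mm and grips with 20 to 120 N. Pads are 22 mm wide; open, the fingers measure 114 mm over their backs; the gripper's body (76 mm by 85 mm) begins 54 mm behind the grasp point. The pads swing forward as they close: fully open they stand 13 mm farther back than shut.
Start: joints at [1.046, 0.351, 1.652, -0, 1.139, -0.085], TCP at [0.234, 0.498, 0.405] pointing down, gripper open.
Joint ranges: [-2.75, 2.75], [-0.79, 2.1], [0.01, 2.65], [-1.57, 4.71], [0.07, 3.14], [-2.87, 2.87]. Speed limits (rad/s): [2.22, 2.22, 2.79, 3.14, 3.14, 3.14].

## Interface

Orientations are given as a rotation vector (axis times angle).
In Python, from station import env gives the robot as it stands.
- The arm moves only by the tool drive_tool, never from a script. Its argument "plan" is a list of rows, each a list of 5 numbers: the shift along the tool's x, y, z in m, then the turn about the tool's z in degrees, then the closure, from 0 (fully open) to 1 (shut). A call has 1 to 5 rows; each row is the pose to reach, as a shift and turn from the pose commanded when the call began, along the tool's axes at that moment; what a row does not reach only later rows make up. A row lasts 1/8 s, in which the tool goes at most 62.5 mm and 10.7 degrees, less where a joint would pass 70% of its speed; a pose out of reach is approached as far as the arm can. A call with a gripper value outside its range is refused whole. The fingers move at their own pace and stop on an object; "grip_force" is the grip in N (left out, the last holds). Time passes only in rows, so rows that repeat a pose let the fingers close. It gives the time, the measured TCP pose, the force, the opening and the grip force at its end, in the units of the state.
- env.sense(): the state, without advancing time (a new reading comes with each control period).
- env.snapshot(name): name is "side" or "top"; returns a dict with "color" (480x640x3 uint8, red, green, blue), "z_map" (480x640 float32, m along the optical axis (not along the pixel's ray), 0 where there is no reading), "fx", "fy", "cx", "cy" (pixels), "R" (3x3) and "t" (3): a world point X has camera coordinates R X + t. Camera axes: x right, y down, z forward; pixel columns grow to the right and rows downward; lengths in m; the calibration is good to about 2 mm. A picture is of the moment at which its call begins.
- env.hand_in(): hands the job in; it is judged then, once.
Trained networks look in the newest picture that a camera, given by its name, has taken for a name from the list of things; names that differ only in an ending like _2 or _b are one class to them, and where a whole thing is asked for, a point or a joint stands for the part that bears it (a point fixed in the world has none). Each returns a list of dicts, best first, with "p" (0 to 1); they miss things now and then, are a little off and sometimes report something else, mostly with a low value. They report only what shows in the picture. A call takes as long as a camera call. They do not tell look-alikes from the thing itself.
- env.search_frame(camera, label): "xyz" ([x, y, z] in m, in world coordinates, good to about 4 mm: the middle of the surface that is visible of it).
- env.trace(camera, label): "pixels" (480x640 bool, what is visible of it).
The state is a dict: "t": time; "q": joint angles; "qvel": joint speeds; "effort": joint torques, N m; "tcp_pos": TCP position; "orientation": TCP orientation; "contact_force": force on the tool from outside, world axes, zero at the start; "torque": the same for the moment, N m; "opening": opening from 0.0 (shut) to 1.0 (fully open); "finger_force": force on a finger pad.
Only numpy, scipy, OpenCV 4.12 (cv2) and the standard library are available. Lean on these libraries where they do the work, as an engineer would, in place of code of your own. Each camera call takes 0.05 s, during which the arm holds its last target. There are 200 camera calls.

## Working session

There is one attempt and no reset: what is moved stays moved. The work goes in short steps, Python scripts to look and compute and a tool call to move; the robot and the scene stay as the last step left them, time stands still between calls to the robot, and variables do not carry over. Pictures are saved under pics/ and viewed, at most 10 in all, crops included, and the job is handed in when it is done.

Besides the shell and the picture viewer there is one more tool, called after "Emit:" as a command line: name --pt "numbers of a row" for each row, then --argument value for the rest. drive_tool: Moves the arm, as the interface text tells. Its arguments: {"type":"object","properties":{"plan":{"type":"array"},"grip_force":{"type":"number"}},"required":["plan"]}

```bash
mkdir -p pics; ls; cat > h.py <<'E'
import numpy as np,cv2,pickle
from station import env
def px2w(s,u,v,z=None):
    z=s['z_map'][int(v),int(u)] if z is None else z
    c=np.array([(u-s['cx'])/s['fx']*z,(v-s['cy'])/s['fy']*z,z]); return s['R'].T@(c-s['t'])
def cloud(s,m):
    v,u=np.nonzero(m&(s['z_map']>0)); z=s['z_map'][v,u]
    c=np.stack([(u-s['cx'])/s['fx']*z,(v-s['cy'])/s['fy']*z,z],1); return (c-s['t'])@s['R']
def w2px(s,X):
    c=s['R']@np.array(X)+s['t']; return s['fx']*c[0]/c[2]+s['cx'],s['fy']*c[1]/c[2]+s['cy']
E
python3 - <<'E'
from h import *
np.set_printoptions(precision=4,suppress=True)
st=env.sense(); print(st)
for n in('side','top'):
    s=env.snapshot(n); pickle.dump(s,open(n+'0.pkl','wb')); cv2.imwrite(f'pics/{n}0.png',s['color'][:,:,::-1])
    print(n,s['fx'],s['R'],s['t'])
    for l in('gauge','rest','guide_tube','pump','microscope','cast_a','bur_block','jar','can','bowl','spatula'):
        print(l,[(np.round(d['xyz'],3).tolist(),round(d['p'],2),[int(x) for x in w2px(s,d['xyz'])]) for d in env.search_frame(n,l)])
E
```

```text
pics
{'t': 0.0, 'q': array([ 1.0464,  0.3513,  1.6524,  0.    ,  1.1391, -0.0846]), 'qvel': array([ 0.002 , -0.0001, -0.0011,  0.0021, -0.0001,  0.0008]), 'effort': array([  0.0001, -50.6114, -29.1398,  -0.0001,   0.0046,   0.0001]), 'tcp_pos': array([0.2341, 0.4976, 0.4041]), 'orientation': array([-0.6852, -3.0656,  0.0017]), 'contact_force': array([0.1509, 0.0974, 0.7348]), 'torque': array([ 0.0523, -0.0156, -0.0565]), 'finger_force': 0.0, 'opening': 0.9985643464382563}
side 616.6535149680637 [[ 0.8518 -0.5237 -0.0162]
 [-0.3021 -0.4657 -0.8317]
 [ 0.428   0.7133 -0.5549]] [-0.3928  0.2624  1.2326]
gauge [([0.53, -0.004, 0.058], 0.9, [350, 270]), ([0.324, 0.021, 0.02], 0.89, [267, 307]), ([0.214, -0.357, 0.019], 0.73, [310, 448]), ([0.785, 0.037, 0.022], 0.51, [424, 241])]
rest [([0.586, -0.011, 0.011], 0.87, [371, 279])]
guide_tube [([0.639, -0.226, 0.125], 0.7, [454, 279]), ([0.757, -0.101, 0.077], 0.17, [454, 252])]
pump [([0.736, -0.293, 0.091], 0.69, [509, 293])]
microscope [([0.635, 0.218, 0.22], 0.68, [336, 159]), ([0.531, -0.002, 0.06], 0.32, [350, 268])]
cast_a [([0.785, 0
[... 878 characters left out ...]
0.228, 0.122], 0.68, [447, 196]), ([0.553, 0.002, 0.057], 0.64, [341, 225])]
pump [([0.758, -0.233, 0.129], 0.93, [454, 146])]
microscope [([0.637, 0.236, 0.286], 0.61, [234, 139])]
cast_a [([0.791, 0.046, 0.027], 0.66, [335, 137]), ([0.322, 0.317, 0.022], 0.57, [197, 304])]
bur_block [([0.358, 0.178, 0.026], 0.62, [257, 297])]
jar [([0.762, -0.083, 0.085], 0.85, [387, 144])]
can [([0.553, 0.002, 0.058], 0.68, [341, 225]), ([0.462, 0.427, 0.134], 0.64, [148, 230]), ([0.319, 0.319, 0.021], 0.52, [197, 305]), ([0.435, -0.414, 0.021], 0.5, [506, 298])]
bowl [([0.434, -0.416, 0.021], 0.61, [507, 299])]
spatula [([0.29, -0.189, 0.001], 0.65, [406, 347]), ([0.321, 0.317, 0.022], 0.32, [197, 304])]
```

View pics/side0.png

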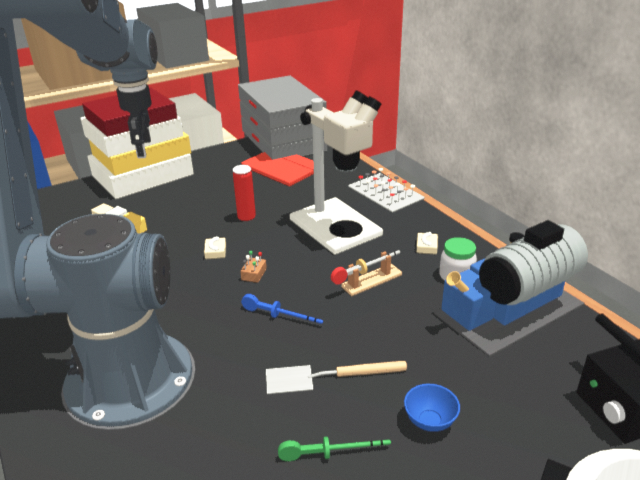

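View pics/top0.png

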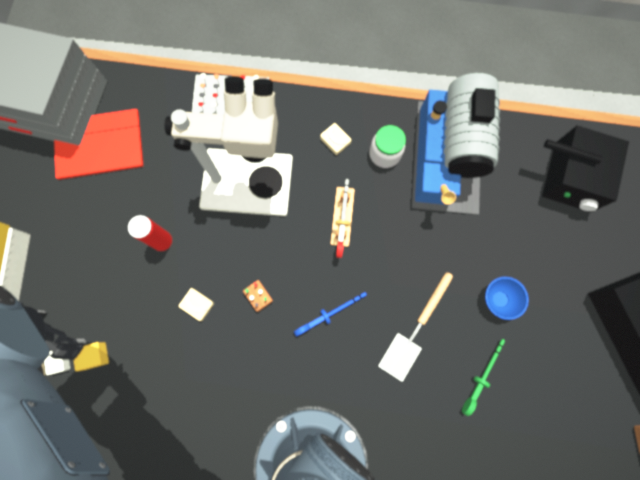

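The pictures show three gauge-like objects. The red-disc one lies on the wooden rest: side (340,275), top (340,250). The look-alikes are blue, at side (250,302) and top (300,330), and green, at side (290,450) and top (470,408). I choose the red one. The tube mouth is at side (456,280) and top (448,190), and the lens is at side (346,158). Next I measure and check a close crop.

```bash
python3 - <<'E'
from h import *
np.set_printoptions(precision=4,suppress=True)
S={n:pickle.load(open(n+'0.pkl','rb')) for n in('side','top')}
a=S['side']['color'][215:305,320:480]; b=S['top']['color'][120:265,320:480]
a=cv2.resize(a,(800,450//1),interpolation=2)[:, :]; 
crop=np.vstack([cv2.resize(S['side']['color'][225:300,325:475],(600,300),interpolation=2),cv2.resize(S['top']['color'][170:260,320:500],(600,300),interpolation=2)])
cv2.imwrite('pics/crop1.png',crop[:,:,::-1])
for n,s in S.items():
    hsv=cv2.cvtColor(s['color'],cv2.COLOR_RGB2HSV).astype(int)
    H,Sa,V=hsv[...,0],hsv[...,1],hsv[...,2]
    box=np.zeros(H.shape,bool)
    if n=='side': box[255:295,325:360]=1
    else: box[235:265,325:355]=1
    P=cloud(s,box&((H<6)|(H>174))&(Sa>150)); print(n,'disc',len(P),P.min(0),P.max(0),P.mean(0),np.median(P,0))
    d=env.trace(n,'gauge')
    for g in d[:2]:
        m=g['pixels']; P=cloud(s,m); P=P[P[:,2]>0.035]
        if len(P)<20: continue
        c=P.mean(0); w,v=np.linalg.eigh(np.cov(P[:,:2].T)); print(n,g['p'],m.sum(),c,'yaw',np.degrees(np.arctan2(*(v[:,-1]*np.sign(v[0,-1]))[::-1])),'ext',P[P[:,0].argmin()],P[P[:,0].argmax()])
    for l in('guide_tube','pump','microscope'):
        for g in env.trace(n,l)[:1]:
            m=g['pixels'];P=cloud(s,m); ys,xs=np.nonzero(m); print(n,l,g['p'],m.sum(),'px',xs.min(),xs.max(),ys.min(),ys.max(),P.min(0),P.max(0)); np.save(f'{n}_{l}.npy',m)
E
```

```text
side disc 212 [ 0.4778 -0.0139  0.0001] [0.547  0.0897 0.0768] [ 0.4961 -0.0062  0.0583] [ 0.4958 -0.0076  0.0593]
side 0.71 1061 [ 0.1891 -0.3468  0.0379] yaw -23.801428006860135 ext [ 0.1662 -0.3407  0.0353] [ 0.2437 -0.363   0.0357]
side 0.61 538 [ 0.5422 -0.0051  0.0583] yaw 1.7015656710448035 ext [ 0.4778 -0.003   0.0524] [0.6745 0.0011 0.0546]
side guide_tube 0.71 7274 px 290 382 90 254 [ 0.5635  0.1357 -0.6106] [1.868  1.7206 0.3814]
side pump 0.64 12178 px 435 587 221 354 [ 0.6193 -0.3456 -0.7598] [1.9872 0.6733 0.2137]
side microscope 0.71 12336 px 434 587 220 355 [ 0.6193 -0.3456 -0.7554] [1.9872 0.7467 0.2137]
top disc 82 [ 0.4747 -0.0101 -0.0013] [0.5145 0.0063 0.0771] [0.4907 0.0004 0.0612] [0.4903 0.0007 0.0713]
top 0.86 480 [ 0.1926 -0.345   0.0376] yaw -24.05763015016618 ext [ 0.1676 -0.3331  0.036 ] [ 0.2424 -0.3558  0.0363]
top 0.77 435 [0.5601 0.0014 0.0616] yaw 1.1016226602683439 ext [0.4747 0.0031 0.0564] [0.6698 0.005  0.0531]
top guide_tube 0.73 211 px 440 454 184 203 [ 0.6171 -0.2427  0.0512] [ 0.6775 -0.2096  0.145 ]
top pump 0.95 9898 px 412 499 75 214 [ 0.6171 -0.662  -0.7591] [ 1.4746 -0.1616  0.2152]
top microscope 0.69 10717 px 165 291 76 215 [ 0.5593  0.1428 -0.0037] [0.8997 0.4741 0.3831]
```

View pics/crop1.png

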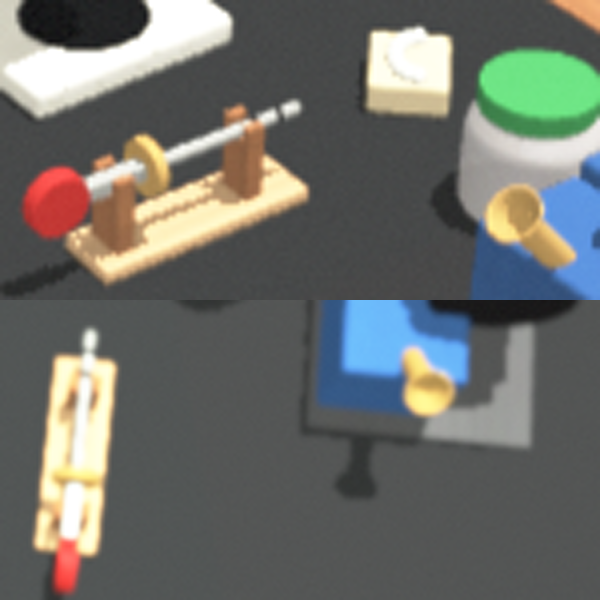

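The crop confirms the choice: the red disc is at (57,202) in the upper half and (66,565) in the lower, on the wooden rest with the brass collar. The brass flared mouth is at (515,215) and (430,393). Next I measure the tube and the lens.

```bash
python3 - <<'E'
from h import *
np.set_printoptions(precision=4,suppress=True)
S={n:pickle.load(open(n+'0.pkl','rb')) for n in('side','top')}
Q={}
for n,s in S.items():
    h=cv2.cvtColor(s['color'],cv2.COLOR_RGB2HSV).astype(int);H,Sa,V=h[...,0],h[...,1],h[...,2]
    b=np.zeros(H.shape,bool)
    if n=='side': b[265:300,440:475]=1
    else: b[180:210,435:460]=1
    m=b&(H>10)&(H<30)&(Sa>90)
    P=cloud(s,m); Q[n]=P; print(n,'brass',m.sum(),np.median(P,0))
    bl=(H>100)&(H<125)&(Sa>120)&(V>60); b2=np.zeros(H.shape,bool)
    if n=='top': b2[80:210,405:475]=1
    else: b2[220:340,430:600]=1
    P=cloud(s,b2&bl); P=P[np.abs(P[:,2]-0.1)<.006]; r=cv2.minAreaRect(P[:,:2].astype(np.float32)*1000); print(n,'sumptop',len(P),r,P.min(0),P.max(0))
    P=cloud(s,np.ones(H.shape,bool)); 
    k=(abs(P[:,2]-.02)<.004)&(P[:,0]>.5)&(P[:,0]<.8)&(P[:,1]>.1)&(P[:,1]<.42)
    r=cv2.minAreaRect(P[k][:,:2].astype(np.float32)*1000); print(n,'scope base',k.sum(),r)
    k=(P[:,2]>.195)&(P[:,2]<.29)&(P[:,0]>.55)&(P[:,0]<.8)&(P[:,1]>.1)&(P[:,1]<.42)
    for z in np.arange(.195,.4,.015):
        k=(abs(P[:,2]-z)<.0075)&(P[:,0]>.5)&(P[:,0]<.95)&(P[:,1]>.1)&(P[:,1]<.45)
        if k.sum()>3: print('z%.3f'%z,k.sum(),P[k][:,:2].min(0),P[k][:,:2].max(0))
# fit rim: merge clouds, for yaw range: top slab along d
P=np.vstack(list(Q.values())); P=P[(P[:,2]>.09)&(P[:,2]<.16)]
for yaw in np.radians([-10,-5,0,5,10]):
    d=np.array([-np.cos(yaw)*.6428,-np.sin(yaw)*.6428,.766]); h=P@d; t=np.percentile(h,97); K=P[h>t-.004]
    print(np.degrees(yaw),len(K),K.min(0),K.max(0),(K.min(0)+K.max(0))/2)
E
```

```text
side brass 222 [ 0.6421 -0.2271  0.1254]
side sumptop 92 ((713.2066040039062, -208.03024291992188), (125.06067657470703, 36.192317962646484), 42.236793518066406) [ 0.669  -0.2524  0.0941] [ 0.7702 -0.1772  0.1051]
side scope base 2255 ((648.428466796875, 251.7696990966797), (164.16773986816406, 226.08526611328125), 3.525815963745117)
z0.195 55 [0.6307 0.3102] [0.6564 0.3354]
z0.210 145 [0.6232 0.173 ] [0.6772 0.3295]
z0.225 179 [0.6185 0.1662] [0.6769 0.3332]
z0.240 207 [0.6171 0.1679] [0.6763 0.3298]
z0.255 140 [0.6171 0.1576] [0.676  0.3363]
z0.270 295 [0.6118 0.1525] [0.7017 0.3376]
z0.285 321 [0.603  0.1512] [0.704  0.3359]
z0.300 426 [0.602  0.1504] [0.702  0.3627]
z0.315 552 [0.6018 0.1505] [0.703  0.3687]
z0.330 671 [0.6116 0.1511] [0.7103 0.3413]
z0.345 307 [0.6255 0.1567] [0.7227 0.3446]
z0.360 286 [0.6763 0.1561] [0.7297 0.2448]
z0.375 138 [0.6921 0.1632] [0.7213 0.2463]
top brass 181 [ 0.6357 -0.227   0.1251]
top sumptop 1127 ((786.506591796875, -205.95895385742188), (259.95098876953125, 82.50397491455078), 7.487235069274902) [ 0.6562 -0.2582  0.094 ] [ 0.9155 -0.1677  0.1
[... 411 characters left out ...]
823 0.345 ]
z0.300 406 [0.5984 0.1582] [0.6906 0.3644]
z0.315 1441 [0.5983 0.1577] [0.6889 0.3658]
z0.330 1719 [0.6084 0.1583] [0.6935 0.3466]
z0.345 668 [0.6168 0.1619] [0.7122 0.3457]
z0.360 627 [0.6714 0.1628] [0.7313 0.2553]
z0.375 479 [0.6861 0.1665] [0.7201 0.2541]
-10.0 74 [ 0.6171 -0.246   0.1242] [ 0.6431 -0.2112  0.1458] [ 0.6301 -0.2286  0.135 ]
-5.0 91 [ 0.6171 -0.246   0.1242] [ 0.6436 -0.2112  0.1458] [ 0.6303 -0.2286  0.135 ]
0.0 94 [ 0.6171 -0.246   0.1242] [ 0.6436 -0.2112  0.1458] [ 0.6303 -0.2286  0.135 ]
5.0 91 [ 0.6171 -0.246   0.1242] [ 0.6436 -0.2112  0.1458] [ 0.6303 -0.2286  0.135 ]
10.0 82 [ 0.6171 -0.246   0.1242] [ 0.6436 -0.2112  0.1458] [ 0.6303 -0.2286  0.135 ]
```

```bash
cat >> h.py <<'E'
from scipy.spatial.transform import Rotation as Ro
def go(p,yaw):
    """shift/turn so that TCP is at p and the rod direction (tool -x side) has world yaw deg"""
    st=env.sense(); R=Ro.from_rotvec(st['orientation']).as_matrix()
    d=R.T@(np.array(p)-st['tcp_pos']); cur=np.degrees(np.arctan2(R[1,1],R[0,1]))
    t=(yaw+90-cur+90)%180-90
    print('t',round(st['t'],2),'tcp',st['tcp_pos'].round(4),'tilt',np.degrees(np.arccos(-R[2,2])).round(2),'yaw',round(cur-90,2),'q6',st['q'][5].round(2),'F',st['contact_force'].round(1),'open',round(st['opening'],3),'pad',np.round(st['finger_force'],1),'\n shift',(d*1000).round(1),'mm turn',round(-t,1)); return d
E
python3 - <<'E'
from h import *
np.set_printoptions(precision=4,suppress=True)
S={n:pickle.load(open(n+'0.pkl','rb')) for n in('side','top')}
go([.495,-.001,.26],1.4); go([.495,-.001,.211],1.4)
s=S['top']
h=cv2.cvtColor(s['color'],cv2.COLOR_RGB2HSV).astype(int);H,Sa,V=h[...,0],h[...,1],h[...,2]
b=np.zeros(H.shape,bool); b[100:205,405:475]=1
P=cloud(s,b&(H>100)&(H<125)&(Sa>120)); P=P[abs(P[:,2]-.1)<.006]
e=[];
for x in np.arange(.66,.92,.008):
    k=abs(P[:,0]-x)<.004
    if k.sum()>5: e.append((x,P[k,1].max()))
e=np.array(e); print(e.T); 
# tube axis: all brass points, fit yaw by projecting out
Q=[]
for n,s in S.items():
    h=cv2.cvtColor(s['color'],cv2.COLOR_RGB2HSV).astype(int);H,Sa,V=h[...,0],h[...,1],h[...,2]
    b=np.zeros(H.shape,bool)
    if n=='side': b[265:300,440:475]=1
    else: b[180:210,435:460]=1
    P=cloud(s,b&(H>10)&(H<30)&(Sa>90)); P=P[(P[:,2]>.05)&(P[:,2]<.16)];Q.append(P)
    for x in np.arange(.62,.69,.008):
        k=abs(P[:,0]-x)<.004
        if k.sum()>2: print(n,round(x,3),k.sum(),P[k].mean(0),P[k,1].min(),P[k,1].max(),P[k,2].min(),P[k,2].max())
# plate: gray front edge near z~0.01
s=S['top'];P=cloud(s,np.ones(s['z_map'].shape,bool))
E
```

```text
t 1.6 tcp [0.2341 0.4977 0.4047] tilt 0.0 yaw -25.2 q6 -0.08 F [-0.2  1.2  1.2] open 1.0 pad 0.0 
 shift [-448.4 -340.1  144.7] mm turn -26.6
t 1.6 tcp [0.2341 0.4977 0.4047] tilt 0.0 yaw -25.2 q6 -0.08 F [-0.2  1.2  1.2] open 1.0 pad 0.0 
 shift [-448.4 -340.1  193.7] mm turn -26.6
[[ 0.684   0.708   0.724   0.732   0.74    0.748   0.756   0.764   0.772
   0.78    0.788   0.796   0.804   0.812   0.82    0.828   0.836   0.844
   0.852   0.86    0.868   0.876   0.884   0.892 ]
 [-0.1863 -0.1745 -0.1755 -0.1738 -0.1725 -0.1723 -0.172  -0.1718 -0.1708
  -0.171  -0.1716 -0.1708 -0.1698 -0.1692 -0.169  -0.1696 -0.1697 -0.1691
  -0.1683 -0.1678 -0.1683 -0.1681 -0.1685 -0.188 ]]
side 0.62 9 [ 0.6214 -0.2281  0.1272] -0.2357337013979682 -0.2232303927280171 0.12491163356238201 0.13126735923771138
side 0.628 29 [ 0.6283 -0.2265  0.1282] -0.2459876094397925 -0.2146683303001187 0.12304046655584476 0.13786075180730645
side 0.636 52 [ 0.636  -0.2239  0.1301] -0.24421968069331046 -0.211519980151478 0.1173820658571375 0.14512623620626844
side 0.644 77 [ 0.6434 -0.2271  0.1282] -0.24005400508589586 -
[... 560 characters left out ...]
1 -0.2284  0.1269] -0.24162811111256371 -0.21134424069340133 0.1179329970254335 0.13722295419430036
top 0.636 49 [ 0.6358 -0.2281  0.1301] -0.24119874663501908 -0.21118144278439369 0.11487403256343919 0.1450457462836592
top 0.644 25 [ 0.6439 -0.2259  0.1208] -0.2332987721492979 -0.21692297855229886 0.10553847812545888 0.13833869334414015
top 0.652 13 [ 0.6514 -0.2228  0.1146] -0.23089556341732595 -0.21767732267356207 0.10478672354532528 0.12363166578436845
top 0.66 11 [ 0.6598 -0.2208  0.1074] -0.22587142036654823 -0.21662896783333424 0.09798525021858115 0.11368569638774047
top 0.668 7 [ 0.6667 -0.2219  0.1012] -0.22559722872393892 -0.21949370696543988 0.09706453192003381 0.10468225404345553
```

Emit:
drive_tool --pt "-0.045 -0.034 0.0 -5 0" --pt "-0.09 -0.068 0.0 -10 0" --pt "-0.14 -0.105 0.0 -15 0" --pt "-0.185 -0.14 0.0 -20 0" --pt "-0.23 -0.175 0.0 -26.6 0" --grip_force 60

```text
t: 2.22
tcp_pos: [0.3683, 0.2397, 0.4049]
orientation: [-0.044, 3.141, 0.0]
contact_force: [0.8, 1.4, 0.7]
opening: 0.998
finger_force: 0.0
```

```bash
python3 -c "
from h import *
go([.495,-.001,.28],1.4)"
```

```text
t 2.23 tcp [0.3683 0.2397 0.4049] tilt 0.04 yaw 1.6 q6 -1.13 F [0.8 1.4 0.7] open 0.998 pad 0.0 
 shift [-119.9 -244.2  124.9] mm turn 0.2
```

Emit:
drive_tool --pt "-0.024 -0.049 0.01 0 0" --pt "-0.05 -0.1 0.02 0 0" --pt "-0.075 -0.15 0.05 0 0" --pt "-0.1 -0.2 0.08 0 0" --pt "-0.12 -0.244 0.115 0 0"

```text
t: 2.85
tcp_pos: [0.4946, -0.0015, 0.2892]
orientation: [-0.038, 3.14, -0.0]
contact_force: [0.6, 1.1, 0.2]
opening: 0.999
finger_force: 0.0
```

Emit:
drive_tool --pt "0 0 0 0 0" --pt "0 0 0 0 0"

```text
t: 3.1
tcp_pos: [0.4936, 0.0007, 0.29]
orientation: [0.038, -3.141, -0.0]
contact_force: [-0.0, -0.1, 0.0]
opening: 0.996
finger_force: 0.0
```

```bash
python3 - <<'E'
from h import *
np.set_printoptions(precision=4,suppress=True)
go([.495,-.001,.211],1.4)
s=env.snapshot('side'); t=env.snapshot('top')
cv2.imwrite('pics/b.png',np.vstack([cv2.resize(s['color'][200:300,280:430],(600,400),interpolation=2)])[:,:,::-1])
for n,s in(('side',s),('top',t)):
    H=cv2.cvtColor(s['color'],cv2.COLOR_RGB2HSV).astype(int)
    b=np.zeros(H.shape[:2],bool); b[235:300,320:362]=1
    P=cloud(s,b&((H[...,0]<6)|(H[...,0]>174))&(H[...,1]>150)); P=P[P[:,2]>.03]; 
    if len(P): print(n,len(P),P.min(0),P.max(0),np.median(P,0))
E
```

```text
t 3.1 tcp [0.4936 0.0007 0.29  ] tilt 0.01 yaw 1.38 q6 -1.69 F [-0.  -0.1  0. ] open 0.996 pad 0.0 
 shift [-1.4 -1.7 79. ] mm turn -0.0
side 210 [ 0.4781 -0.0132  0.0348] [0.5166 0.0064 0.0784] [ 0.4961 -0.0074  0.0594]
```

View pics/b.png

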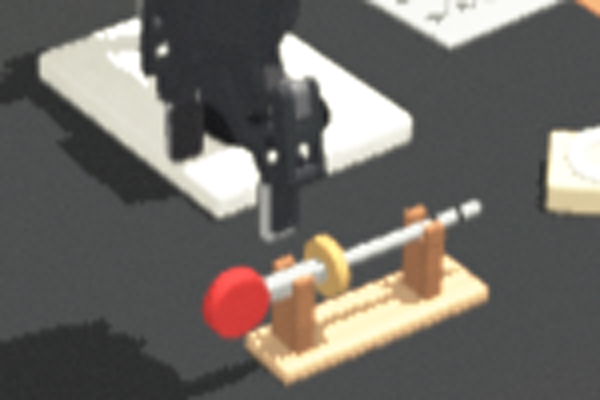

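The gripper hangs open straight above the red disc (crop 238,302), so I descend and close.

Emit:
drive_tool --pt "-0.0025 -0.0015 0.03 0 0" --pt "-0.0025 -0.0015 0.06 0 0" --pt "-0.0025 -0.0015 0.079 0 0" --pt "-0.0025 -0.0015 0.079 0 0.3" --pt "-0.0025 -0.0015 0.079 0 1" --grip_force 60

```text
t: 3.82
tcp_pos: [0.4965, -0.0006, 0.2119]
orientation: [-0.04, 3.14, -0.0]
contact_force: [-0.1, -0.2, 0.4]
opening: 0.602
finger_force: 0.0
```

Emit:
drive_tool --pt "0 0 0 0 1" --pt "0 0 0 0 1" --pt "0 0 0 0 1" --pt "0 0 0 0 1" --pt "0 0 0 0 1"

```text
t: 4.45
tcp_pos: [0.4964, -0.001, 0.2113]
orientation: [-0.038, 3.14, -0.0]
contact_force: [-3.3, 0.8, 6.8]
opening: 0.134
finger_force: 59.4
```

Emit:
drive_tool --pt "0 0 -0.02 0 1" --pt "0 0 -0.05 0 1" --pt "0 0 -0.09 0 1" --pt "0 0 -0.13 0 1" --pt "0 0 -0.13 0 1"

```text
t: 5.08
tcp_pos: [0.4966, -0.0011, 0.3433]
orientation: [-0.038, 3.136, -0.001]
contact_force: [0.3, -0.3, -1.7]
opening: 0.132
finger_force: 58.4
```

```bash
cat >> h.py <<'E'
def rod(name='side',save=None,disc=None):
    """find rod's brass collar + tip near gripper: returns pca line of thin bright/brass pixels around predicted region"""
    s=env.snapshot(name); st=env.sense(); g=st['tcp_pos']-[0,0,.155]
    u,v=map(int,w2px(s,g)); x0,y0=max(0,u-100),max(0,v-75)
    if save: cv2.imwrite(save,cv2.resize(s['color'][y0:y0+150,x0:x0+200],(800,600),interpolation=2)[:,:,::-1]); print('crop origin',x0,y0,'x4; grasp px',u,v)
    return s,g
E
python3 - <<'E'
from h import *
go([.495,-.001,.34],1.4); rod('side','pics/c.png')
E
```

```text
t 5.08 tcp [ 0.4966 -0.0011  0.3433] tilt 0.29 yaw 1.4 q6 -1.69 F [ 0.3 -0.3 -1.7] open 0.132 pad 58.4 
 shift [1.7 0.2 3.3] mm turn -0.0
crop origin 237 151 x4; grasp px 337 226
```

View pics/c.png

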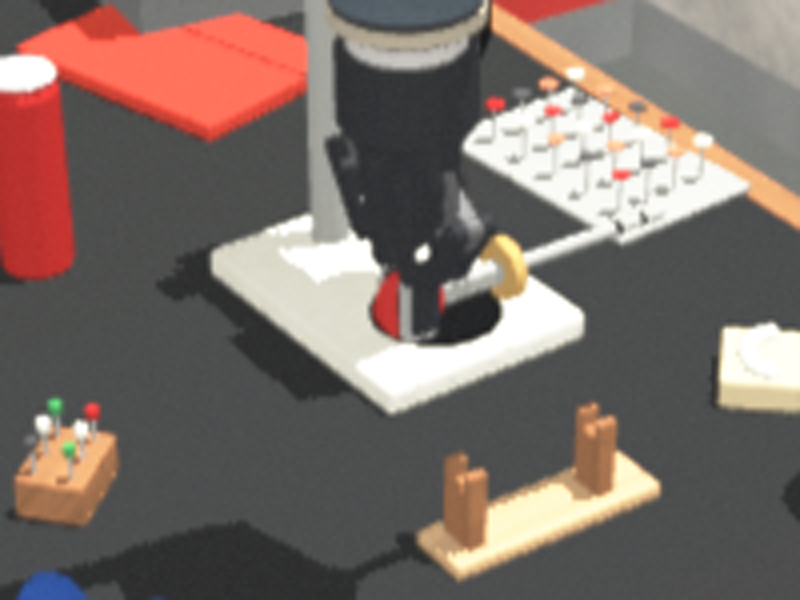

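The rod is held level: disc at (405,305), collar at (510,265), tip at (640,222), clear of the rest. Next I test whether it leans under lower grip.

Emit:
drive_tool --pt "0 0 -0.02 0 1" --pt "0 0 -0.02 0 1" --pt "0 0 -0.02 0 1" --grip_force 20

```text
t: 5.5
tcp_pos: [0.4959, -0.001, 0.3594]
orientation: [0.038, -3.14, -0.0]
contact_force: [-0.1, -0.2, -1.0]
opening: 0.127
finger_force: 58.4
```

```bash
cat >> h.py <<'E'
def lean(yaw,names=('side',)):
    """rod lean (deg, tip down +) from the brass collar, seen near the grasp point"""
    for n in names:
        s=env.snapshot(n); st=env.sense(); g=st['tcp_pos']-[0,0,.155]
        H=cv2.cvtColor(s['color'],cv2.COLOR_RGB2HSV).astype(int)
        m=(H[...,0]>10)&(H[...,0]<30)&(H[...,1]>90)
        P=cloud(s,m); r=np.linalg.norm(P-g,axis=1); P=P[(r>.045)&(r<.085)]
        y=np.radians(yaw); f=(P-g)@[np.cos(y),np.sin(y),0]; l=(P-g)@[-np.sin(y),np.cos(y),0]
        k=abs(l)<.022; P,f,l=P[k],f[k],l[k]
        if len(P)<4: print(n,'no collar');continue
        c=[(f.min()+f.max())/2,(P[:,2].min()+P[:,2].max())/2-g[2]]
        print(n,len(P),'collar rel fwd %.4f up %.4f lat %.4f lean %.1f'%(c[0],c[1],np.mean(l),-np.degrees(np.arctan2(c[1],c[0]))))
E
python3 -c "
from h import *
go([.495,-.001,.36],1.4); lean(1.4,('side','top'))"
```

```text
t 5.5 tcp [ 0.4959 -0.001   0.3594] tilt 0.1 yaw 1.4 q6 -1.69 F [-0.1 -0.2 -1. ] open 0.127 pad 58.4 
 shift [ 0.9  0.1 -0.6] mm turn -0.0
side 107 collar rel fwd 0.0648 up -0.0001 lat -0.0072 lean 0.1
top no collar
```

```bash
python3 -c "
from h import *
go([.423,-.2394,.32],3); go([.423,-.2394,.291],3)"
```

```text
t 5.6 tcp [ 0.496  -0.001   0.3596] tilt 0.1 yaw 1.4 q6 -1.69 F [ 0.3  0.1 -1.3] open 0.135 pad 58.4 
 shift [  78.7 -236.5   39.7] mm turn -1.6
t 5.6 tcp [ 0.496  -0.001   0.3596] tilt 0.1 yaw 1.4 q6 -1.69 F [ 0.3  0.1 -1.3] open 0.135 pad 58.4 
 shift [  78.7 -236.5   68.7] mm turn -1.6
```

Emit:
drive_tool --pt "0.016 -0.047 0.0 -0.5 0.95" --pt "0.032 -0.095 0.0 -1 0.95" --pt "0.048 -0.142 0.01 -1.6 0.95" --pt "0.064 -0.19 0.03 -1.6 0.95" --pt "0.0787 -0.2365 0.0687 -1.6 0.95" --grip_force 20

```text
t: 6.22
tcp_pos: [0.4229, -0.2411, 0.2917]
orientation: [-0.082, 3.138, -0.002]
contact_force: [1.4, -0.1, 0.1]
opening: 0.133
finger_force: 58.3
```

Emit:
drive_tool --pt "0 0 0 0 0.95" --pt "0 0 0 0 0.92" --grip_force 20

```text
t: 6.48
tcp_pos: [0.4234, -0.2392, 0.2919]
orientation: [0.082, -3.14, -0.001]
contact_force: [0.2, 0.3, -0.3]
opening: 0.129
finger_force: 58.3
```

```bash
python3 - <<'E'
from h import *
np.set_printoptions(precision=4,suppress=True)
go([.423,-.2394,.291],3); lean(3,('side','top'))
s=env.snapshot('side'); t=env.snapshot('top')
cv2.imwrite('pics/d.png',np.vstack([cv2.resize(s['color'][230:330,330:480],(450,300),interpolation=2),cv2.resize(t['color'][160:260,390:540],(450,300),interpolation=2)])[:,:,::-1])
E
```

```text
t 6.47 tcp [ 0.4234 -0.2392  0.2919] tilt 0.04 yaw 2.97 q6 -2.23 F [ 0.2  0.3 -0.3] open 0.129 pad 58.3 
 shift [ 0.4 -0.2  0.9] mm turn -0.0
side 87 collar rel fwd 0.0644 up -0.0036 lat -0.0119 lean 3.2
top 39 collar rel fwd 0.0634 up 0.0038 lat 0.0128 lean -3.4
```

View pics/d.png

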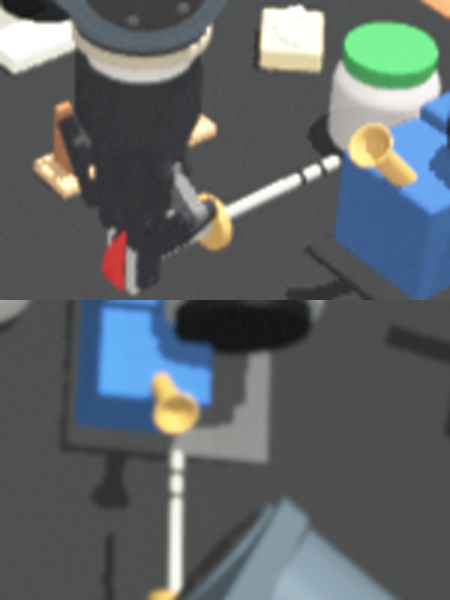

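The rod is level, with its tip at side crop (335,162) and top crop (178,452), just short of the mouth at (370,146) and (177,412). I triangulate both points.

```bash
python3 - <<'E'
from h import *
np.set_printoptions(precision=4,suppress=True)
S=[pickle.load(open(n+'0.pkl','rb')) for n in('side','top')]
def tri(pp):
    Ps=[np.array([[s['fx'],0,s['cx']],[0,s['fy'],s['cy']],[0,0,1]])@np.c_[s['R'],s['t']] for s in S]
    X=cv2.triangulatePoints(*Ps,*[np.array(p,float) for p in pp])[:,0]; X=X[:3]/X[3]; print(X,[np.subtract(w2px(s,X),p).round(1) for s,p in zip(S,pp)])
tri([(441.7,284),(449.3,210.7)]); tri([(453.3,278.7),(449,197.3)])
for X in([.6,-.2299,.136],[.63,-.2286,.135]): print([w2px(s,X) for s in S])
E
```

```text
[ 0.5999 -0.2314  0.1337] [array([-0.2,  0.1]), array([ 0.2, -0.3])]
[ 0.6324 -0.2292  0.1324] [array([-0.4,  0.2]), array([ 0.4, -0.6])]
[(np.float64(441.1351518117698), np.float64(282.7788335920727)), (np.float64(449.12703291755724), np.float64(209.96382137965202))]
[(np.float64(451.95299797422956), np.float64(278.04877682364594)), (np.float64(449.36141717845373), np.float64(197.32171345341052))]
```

Emit:
drive_tool --pt "-0.02 0 0 0 1" --pt "-0.034 0 0 0 1" --pt "-0.037 0 0 0 1" --pt "-0.039 0 0 0 1" --pt "-0.041 0 0 0 1" --grip_force 20

```text
t: 7.3
tcp_pos: [0.4641, -0.2372, 0.292]
orientation: [0.082, -3.14, -0.0]
contact_force: [-0.2, -0.3, 0.0]
opening: 0.13
finger_force: 58.3
```

Emit:
drive_tool --pt "-0.001 0 0 0 1" --pt "-0.002 0 0 0 1"

```text
t: 7.55
tcp_pos: [0.4661, -0.2372, 0.292]
orientation: [0.082, -3.14, -0.0]
contact_force: [-2.1, 0.1, -0.4]
opening: 0.132
finger_force: 58.3
```

```bash
python3 - <<'E'
from h import *
go([.466,-.237,.291],3); lean(3,('side','top'))
E
```

```text
t 7.55 tcp [ 0.4661 -0.2372  0.292 ] tilt 0.02 yaw 2.99 q6 -2.18 F [-2.1  0.1 -0.4] open 0.132 pad 58.3 
 shift [0.1 0.2 1. ] mm turn -0.0
side 79 collar rel fwd 0.0262 up 0.0214 lat -0.0122 lean -39.3
top 29 collar rel fwd 0.0610 up 0.0006 lat 0.0148 lean -0.5
```

Emit:
drive_tool --pt "-0.002 0 -0.002 0 1" --pt "-0.004 0 -0.006 0 1" --pt "-0.005 0 -0.012 0 1" --pt "-0.005 0 -0.012 0 1"

```text
t: 8.15
tcp_pos: [0.4692, -0.2366, 0.3028]
orientation: [0.082, -3.132, -0.005]
contact_force: [-17.2, -3.2, -1.7]
opening: 0.134
finger_force: 58.1
```

```bash
python3 - <<'E'
from h import *
go([.466,-.237,.291],3); lean(3,('side','top'))
s=env.snapshot('side'); cv2.imwrite('pics/e.png',cv2.resize(s['color'][230:330,330:480],(750,500),interpolation=2)[:,:,::-1])
E
```

```text
t 8.15 tcp [ 0.4692 -0.2366  0.3028] tilt 0.51 yaw 3.01 q6 -2.18 F [-17.2  -3.2  -1.7] open 0.134 pad 58.1 
 shift [ 3.2 -0.2 11.8] mm turn 0.0
side 87 collar rel fwd 0.0253 up 0.0202 lat -0.0121 lean -38.6
top 36 collar rel fwd 0.0622 up -0.0038 lat 0.0139 lean 3.5
```

View pics/e.png

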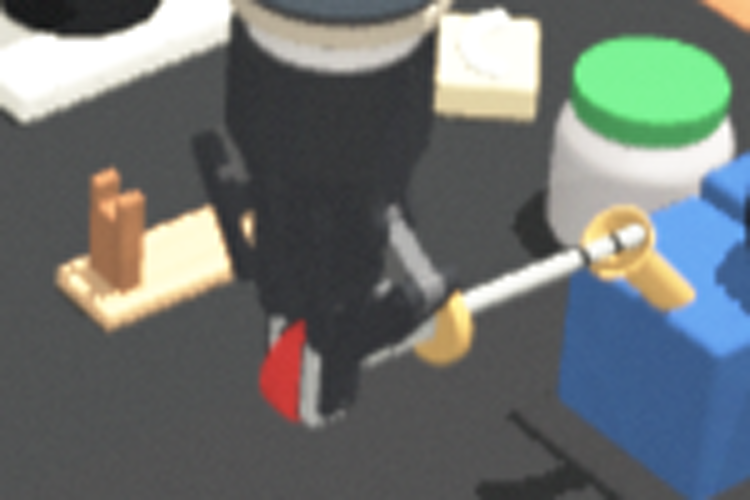

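The tip sits inside the flare at (630,238) and the rod has begun to lean, so I continue the arc.

Emit:
drive_tool --pt "-0.001 0 -0.01 0 1" --pt "-0.003 0 -0.02 0 1" --pt "-0.005 0 -0.03 0 1" --pt "-0.008 0 -0.04 0 1" --pt "-0.008 0 -0.04 0 1"

```text
t: 8.93
tcp_pos: [0.4786, -0.2365, 0.3441]
orientation: [0.083, -3.138, -0.001]
contact_force: [-7.0, -0.9, 0.3]
opening: 0.13
finger_force: 58.2
```

```bash
python3 - <<'E'
from h import *
go([.466,-.237,.291],3); lean(3,('side','top'))
E
```

```text
t 8.93 tcp [ 0.4786 -0.2365  0.3441] tilt 0.17 yaw 3.01 q6 -2.17 F [-7.  -0.9  0.3] open 0.13 pad 58.2 
 shift [12.5  0.1 53.1] mm turn 0.0
side 141 collar rel fwd 0.0257 up 0.0088 lat -0.0094 lean -19.0
top 52 collar rel fwd 0.0544 up -0.0176 lat 0.0137 lean 17.9
```

Emit:
drive_tool --pt "-0.0045 0 -0.011 0 1" --pt "-0.0095 0 -0.022 0 1" --pt "-0.0155 0 -0.033 0 1" --pt "-0.0225 0 -0.043 0 1" --pt "-0.0225 0 -0.043 0 1"

```text
t: 9.65
tcp_pos: [0.5015, -0.2353, 0.3875]
orientation: [0.083, -3.139, 0.0]
contact_force: [-4.3, -0.6, -0.0]
opening: 0.127
finger_force: 58.2
```

```bash
python3 - <<'E'
from h import *
go([.466,-.237,.291],3); lean(3,('top',))
E
```

```text
t 9.65 tcp [ 0.5015 -0.2353  0.3875] tilt 0.11 yaw 3.02 q6 -2.15 F [-4.3 -0.6 -0. ] open 0.127 pad 58.2 
 shift [35.3  0.2 96.6] mm turn 0.0
top 35 collar rel fwd 0.0472 up -0.0305 lat 0.0151 lean 32.9
```

Emit:
drive_tool --pt "-0.006 0 -0.008 0 1" --pt "-0.012 0 -0.016 0 1" --pt "-0.019 0 -0.024 0 1" --pt "-0.027 0 -0.031 0 1" --pt "-0.027 0 -0.031 0 1"

```text
t: 10.32
tcp_pos: [0.5292, -0.2338, 0.419]
orientation: [-0.083, 3.14, -0.001]
contact_force: [-3.6, 0.3, 1.3]
opening: 0.135
finger_force: 58.1
```

```bash
python3 - <<'E'
from h import *
go([.466,-.237,.291],3); lean(3,('top',))
s=env.snapshot('side'); t=env.snapshot('top')
cv2.imwrite('pics/f.png',np.hstack([cv2.resize(s['color'][200:320,340:480],(420,360),interpolation=2),cv2.resize(t['color'][150:250,390:490],(360,360),interpolation=2)])[:,:,::-1])
E
```

```text
t 10.32 tcp [ 0.5292 -0.2338  0.419 ] tilt 0.05 yaw 3.03 q6 -2.12 F [-3.6  0.3  1.3] open 0.135 pad 58.1 
 shift [ 63.3   0.2 127.9] mm turn 0.0
top no collar
```

View pics/f.png

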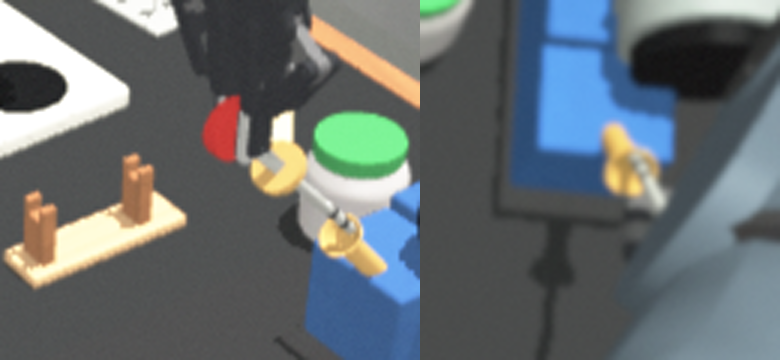

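The collar shows at (278,168), with the rod's tip in the mouth at (345,230) in line with the tube. Now I insert.

Emit:
drive_tool --pt "-0.0025 0 0.005 0 1" --pt "-0.0055 0 0.009 0 1" --pt "-0.0085 0 0.013 0 1" --pt "-0.012 0 0.017 0 1" --pt "-0.015 0 0.02 0 1"

```text
t: 11.1
tcp_pos: [0.5438, -0.233, 0.3976]
orientation: [0.082, -3.14, -0.001]
contact_force: [-5.7, -0.3, -1.7]
opening: 0.13
finger_force: 57.8
```

```bash
python3 - <<'E'
from h import *
go([.466,-.237,.291],3); print(env.sense()['torque'].round(2))
E
```

```text
t 11.1 tcp [ 0.5438 -0.233   0.3976] tilt 0.06 yaw 3.01 q6 -2.11 F [-5.7 -0.3 -1.7] open 0.13 pad 57.8 
 shift [7.780e+01 1.000e-01 1.066e+02] mm turn 0.0
[0.07 1.55 0.03]
```

Emit:
drive_tool --pt "-0.003 0 0.006 0 1" --pt "-0.007 0 0.011 0 1" --pt "-0.011 0 0.016 0 1" --pt "-0.015 0 0.02 0 1" --pt "-0.0183 0 0.024 0 1"

```text
t: 11.72
tcp_pos: [0.5622, -0.2322, 0.3738]
orientation: [-0.082, 3.14, -0.0]
contact_force: [-1.6, 0.2, 0.1]
opening: 0.132
finger_force: 57.9
```

```bash
python3 - <<'E'
from h import *
go([.466,-.237,.291],3); print(env.sense()['torque'].round(2))
E
```

```text
t 11.72 tcp [ 0.5622 -0.2322  0.3738] tilt 0.02 yaw 3.0 q6 -2.09 F [-1.6  0.2  0.1] open 0.132 pad 57.9 
 shift [96.4  0.2 82.7] mm turn -0.0
[-0.04  0.42  0.01]
```

Emit:
drive_tool --pt "-0.004 0 0.006 0 1" --pt "-0.009 0 0.012 0 1" --pt "-0.014 0 0.018 0 1" --pt "-0.0193 0 0.0238 0 1" --pt "-0.0193 0 0.0238 0 1"

```text
t: 12.35
tcp_pos: [0.5815, -0.231, 0.3496]
orientation: [0.083, -3.14, -0.001]
contact_force: [-0.8, 0.6, -0.7]
opening: 0.129
finger_force: 57.9
```

Emit:
drive_tool --pt "-0.003 0 0.0035 0 1" --pt "-0.005 0 0.006 0 1" --pt "-0.0065 0 0.0077 0 1" --pt "-0.0065 0 0.0077 0 1"

```text
t: 12.85
tcp_pos: [0.5878, -0.2307, 0.3424]
orientation: [-0.082, 3.14, 0.0]
contact_force: [0.3, 0.7, -0.7]
opening: 0.137
finger_force: 57.9
```

```bash
python3 - <<'E'
from h import *
go([.466,-.237,.291],3); print(env.sense()['torque'].round(2))
s=env.snapshot('side')
cv2.imwrite('pics/g.png',cv2.resize(s['color'][220:320,370:490],(720,600),interpolation=2)[:,:,::-1])
E
```

```text
t 12.85 tcp [ 0.5878 -0.2307  0.3424] tilt 0.01 yaw 3.01 q6 -2.07 F [ 0.3  0.7 -0.7] open 0.137 pad 57.9 
 shift [1.22e+02 1.00e-01 5.14e+01] mm turn 0.0
[ 0.03 -0.1   0.05]
```

View pics/g.png

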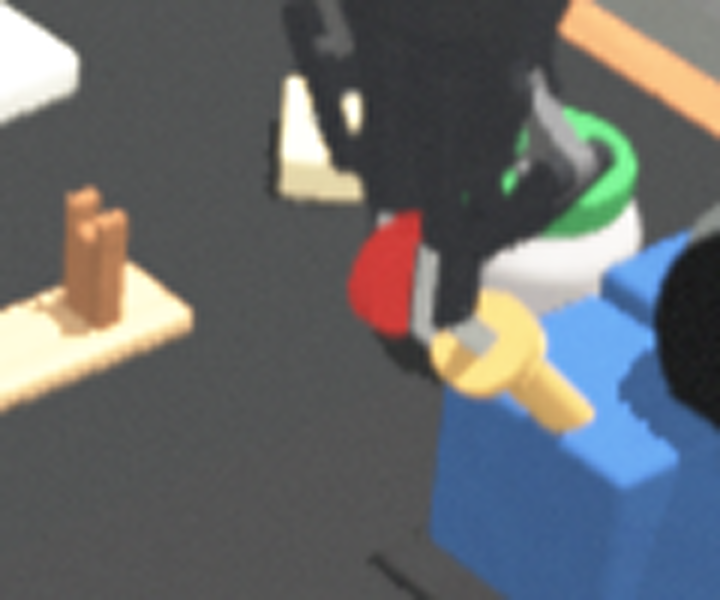

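The collar at (490,345) is almost on the rim, with no contact force yet, so I press on gently.

Emit:
drive_tool --pt "-0.001 0 0.001 0 1" --pt "-0.0018 0 0.0022 0 1" --pt "-0.0026 0 0.0031 0 1" --pt "-0.0026 0 0.0031 0 1"

```text
t: 13.4
tcp_pos: [0.5904, -0.2306, 0.3394]
orientation: [-0.082, 3.14, 0.0]
contact_force: [0.0, 1.2, -1.3]
opening: 0.131
finger_force: 58.0
```

Emit:
drive_tool --pt "-0.0006 0 0.0008 0 1" --pt "-0.0012 0 0.0015 0 1" --pt "-0.0012 0 0.0015 0 1"

```text
t: 13.78
tcp_pos: [0.5915, -0.2305, 0.3379]
orientation: [-0.082, 3.14, 0.0]
contact_force: [0.9, 0.9, 0.2]
opening: 0.136
finger_force: 58.1
```

Emit:
drive_tool --pt "-0.0012 0 0.0015 0 1" --pt "-0.0025 0 0.003 0 1" --pt "-0.0025 0 0.003 0 1"

```text
t: 14.15
tcp_pos: [0.5933, -0.2306, 0.3368]
orientation: [0.082, -3.138, 0.0]
contact_force: [-15.4, 2.8, 21.1]
opening: 0.132
finger_force: 61.3
```

Emit:
drive_tool --pt "-0.0012 0 0.0015 0 1" --pt "-0.0025 0 0.003 0 1" --pt "-0.0025 0 0.003 0 1"

```text
t: 14.52
tcp_pos: [0.5948, -0.2305, 0.3366]
orientation: [0.083, -3.136, 0.0]
contact_force: [-35.7, 7.2, 49.8]
opening: 0.133
finger_force: 65.2
```

Seated firmly, with the force along the tube's axis. Now I draw it out.

Emit:
drive_tool --pt "0.004 0 -0.0048 0 1" --pt "0.014 0 -0.0167 0 1" --pt "0.027 0 -0.032 0 1" --pt "0.04 0 -0.0477 0 1" --pt "0.04 0 -0.0477 0 1"

```text
t: 15.15
tcp_pos: [0.5557, -0.2327, 0.3812]
orientation: [-0.081, 3.139, -0.002]
contact_force: [0.1, 0.7, -0.3]
opening: 0.13
finger_force: 57.8
```

Emit:
drive_tool --pt "0.011 0 -0.0131 0 1" --pt "0.022 0 -0.0262 0 1" --pt "0.034 0 -0.0405 0 1" --pt "0.045 0 -0.054 0 1" --pt "0.055 0 -0.066 0 1"

```text
t: 15.78
tcp_pos: [0.5008, -0.2353, 0.4467]
orientation: [-0.082, 3.14, -0.0]
contact_force: [0.4, -0.7, -0.9]
opening: 0.135
finger_force: 57.7
```

```bash
python3 - <<'E'
from h import *
go([.45,-.12,.40],3); lean(3,('side','top'))
E
```

```text
t 15.78 tcp [ 0.5008 -0.2353  0.4467] tilt 0.03 yaw 2.99 q6 -2.15 F [ 0.4 -0.7 -0.9] open 0.135 pad 57.7 
 shift [ 44.7 117.9  46.6] mm turn -0.0
side 195 collar rel fwd 0.0333 up -0.0449 lat -0.0067 lean 53.5
top no collar
```

Drawn out by about 33 mm. To level the rod I'll press its tip gently on the flat, fixed sump top (z≈0.101) and arc the disc down.

Emit:
drive_tool --pt "0 0.014 0 0 1" --pt "0 0.028 0 0 1" --pt "-0.02 0.042 0 0 1" --pt "-0.05 0.042 0 0 1" --pt "-0.064 0.042 0.02 0 1"

```text
t: 16.5
tcp_pos: [0.5647, -0.1886, 0.426]
orientation: [-0.085, 3.138, -0.001]
contact_force: [0.0, -0.8, -1.4]
opening: 0.132
finger_force: 57.8
```

```bash
python3 - <<'E'
from h import *
go([.565,-.19,.40],3); lean(3,('side','top'))
s=env.snapshot('side')
cv2.imwrite('pics/i.png',cv2.resize(s['color'][180:300,360:520],(800,600),interpolation=2)[:,:,::-1])
E
```

```text
t 16.5 tcp [ 0.5647 -0.1886  0.426 ] tilt 0.13 yaw 3.09 q6 -2.03 F [ 0.  -0.8 -1.4] open 0.132 pad 57.8 
 shift [-0.1 -1.4 26. ] mm turn 0.1
side 176 collar rel fwd 0.0339 up -0.0390 lat -0.0072 lean 49.1
top no collar
```

View pics/i.png

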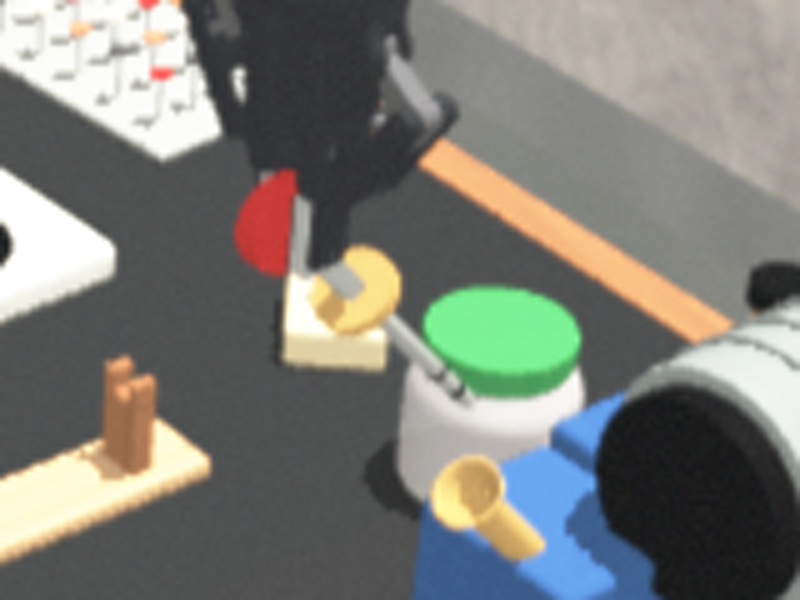

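Emit:
drive_tool --pt "0 -0.008 0.012 0 1" --pt "0 -0.008 0.024 0 1" --pt "0 -0.008 0.031 0 1" --pt "0.008 -0.008 0.042 0 1" --pt "0.018 -0.008 0.053 0 1"

```text
t: 17.27
tcp_pos: [0.5448, -0.199, 0.3727]
orientation: [0.082, -3.14, 0.001]
contact_force: [-4.6, -0.2, 12.2]
opening: 0.134
finger_force: 59.3
```

```bash
python3 - <<'E'
from h import *
go([.565,-.19,.40],3); lean(3,('side','top'))
E
```

```text
t 17.27 tcp [ 0.5448 -0.199   0.3727] tilt 0.05 yaw 3.01 q6 -2.05 F [-4.6 -0.2 12.2] open 0.134 pad 59.3 
 shift [-20.6   7.9 -27.3] mm turn 0.0
side 188 collar rel fwd 0.0352 up -0.0424 lat -0.0063 lean 50.3
top no collar
```

Emit:
drive_tool --pt "0.009 0 0.012 0 1" --pt "0.017 0 0.025 0 1" --pt "0.024 0 0.038 0 1" --pt "0.029 0 0.052 0 1" --pt "0.029 0 0.052 0 1"

```text
t: 18.0
tcp_pos: [0.5138, -0.2005, 0.3195]
orientation: [0.082, -3.132, -0.003]
contact_force: [-23.4, -1.6, 12.1]
opening: 0.133
finger_force: 51.4
```

```bash
python3 - <<'E'
from h import *
go([.565,-.19,.40],3); lean(3,('side','top'))
E
```

```text
t 18.0 tcp [ 0.5138 -0.2005  0.3195] tilt 0.53 yaw 2.99 q6 -2.08 F [-23.4  -1.6  12.1] open 0.133 pad 51.4 
 shift [-51.   8. -81.] mm turn -0.0
side 138 collar rel fwd 0.0436 up -0.0244 lat -0.0085 lean 29.3
top no collar
```

```bash
python3 - <<'E'
from h import *
np.set_printoptions(precision=3,suppress=True)
for n in('side','top'):
    s=pickle.load(open(n+'0.pkl','rb')); P=cloud(s,np.ones((480,640),bool))
    for y in(-.18,-.195,-.21):
        print(n,y,[(round(x,3),np.median(P[k,2]).round(3)) for x in np.arange(.64,.72,.008) if (k:=(abs(P[:,0]-x)<.004)&(abs(P[:,1]-y)<.007)).sum()])
st=env.sense(); g=st['tcp_pos']-[0,0,.155]
s=env.snapshot('side'); H=cv2.cvtColor(s['color'],cv2.COLOR_RGB2HSV).astype(int)
P=cloud(s,((H[...,0]<6)|(H[...,0]>174))&(H[...,1]>150)); P=P[np.linalg.norm(P-g,axis=1)<.05]; print('red rel',P.min(0)-g,P.max(0)-g)
# rod pixels: bright low-saturation points in vertical plane of the rod ahead of collar
for n in('side','top'):
    s=env.snapshot(n); H=cv2.cvtColor(s['color'],cv2.COLOR_RGB2HSV).astype(int)
    P=cloud(s,(H[...,1]<60)&(H[...,2]>60)); f=(P-g)@[.9986,.0523,0]; l=(P-g)@[-.0523,.9986,0]; u=P[:,2]-g[2]
    k=(abs(l)<.012)&(f>.03)&(f<.185)&(u<.03)&(u>-.1); o=np.argsort(f[k]); print(n,k.sum()); print(np.c_[f,u,l][k][o][::max(1,k.sum()//14)])
E
```

```text
side -0.18 [(np.float64(0.64), np.float64(0.001)), (np.float64(0.648), np.float64(0.005)), (np.float64(0.656), np.float64(0.044)), (np.float64(0.664), np.float64(0.038)), (np.float64(0.696), np.float64(0.091)), (np.float64(0.704), np.float64(0.09)), (np.float64(0.712), np.float64(0.091))]
side -0.195 [(np.float64(0.64), np.float64(0.002)), (np.float64(0.648), np.float64(0.005)), (np.float64(0.656), np.float64(0.046)), (np.float64(0.664), np.float64(0.038)), (np.float64(0.688), np.float64(0.091)), (np.float64(0.696), np.float64(0.091)), (np.float64(0.704), np.float64(0.091)), (np.float64(0.712), np.float64(0.091))]
side -0.21 [(np.float64(0.64), np.float64(0.003)), (np.float64(0.648), np.float64(0.005)), (np.float64(0.656), np.float64(0.048)), (np.float64(0.664), np.float64(0.05)), (np.float64(0.68), np.float64(0.09)), (np.float64(0.688), np.float64(0.091)), (np.float64(0.696), np.float64(0.092)), (np.float64(0.704), np.float64(0.091)), (np.float64(0.712), np.float64(0.09))]
top -0.18 [(np.float64(0.64), np.float64(0.005)), (np.float64(0.648), np.float64(0.006)), (np.float64(0.656), n
[... 1202 characters left out ...]
.032 -0.018 -0.007]
 [ 0.036 -0.027 -0.006]
 [ 0.04  -0.019  0.002]
 [ 0.07  -0.035 -0.006]
 [ 0.075 -0.036 -0.003]
 [ 0.08  -0.04  -0.001]
 [ 0.085 -0.042 -0.005]
 [ 0.093 -0.052 -0.003]
 [ 0.099 -0.054 -0.004]
 [ 0.105 -0.05  -0.002]
 [ 0.11  -0.057 -0.004]
 [ 0.117 -0.059 -0.005]
 [ 0.123 -0.065 -0.003]
 [ 0.134 -0.072 -0.005]]
top 58
[[ 0.091 -0.047  0.004]
 [ 0.099 -0.049  0.004]
 [ 0.103 -0.054  0.005]
 [ 0.106 -0.053 -0.001]
 [ 0.109 -0.058  0.004]
 [ 0.112 -0.058  0.004]
 [ 0.115 -0.061 -0.001]
 [ 0.12  -0.06  -0.   ]
 [ 0.123 -0.064  0.003]
 [ 0.126 -0.064  0.006]
 [ 0.128 -0.062  0.002]
 [ 0.13  -0.063  0.001]
 [ 0.135 -0.07  -0.   ]
 [ 0.138 -0.071  0.004]
 [ 0.14  -0.07   0.005]]
```

The disc slid 15 mm back in the pads, and the tip is on the front edge of the 0.091 m panel. I lift it off, move farther over the panel and lower again while drawing back.

Emit:
drive_tool --pt "0.004 0 -0.006 0 1" --pt "0.004 0 -0.016 0 1" --pt "-0.02 0 -0.018 0 1" --pt "-0.042 0 -0.016 0 1" --pt "-0.042 0 -0.016 0 1"

```text
t: 18.88
tcp_pos: [0.5594, -0.198, 0.3367]
orientation: [-0.084, 3.14, -0.0]
contact_force: [-0.2, -0.2, -0.1]
opening: 0.133
finger_force: 49.7
```

```bash
cat >> h.py <<'E'
def line(yaw,names=('side','top')):
    st=env.sense(); g=st['tcp_pos']-[0,0,.155]; y=np.radians(yaw)
    for n in names:
        s=env.snapshot(n); H=cv2.cvtColor(s['color'],cv2.COLOR_RGB2HSV).astype(int)
        P=cloud(s,((H[...,0]<6)|(H[...,0]>174))&(H[...,1]>150)); P=P[np.linalg.norm(P-g,axis=1)<.05]
        if len(P): print(n,'red rel',(P.min(0)-g).round(3),(P.max(0)-g).round(3))
        P=cloud(s,(H[...,1]<60)&(H[...,2]>90)); f=(P-g)@[np.cos(y),np.sin(y),0]; l=(P-g)@[-np.sin(y),np.cos(y),0]; u=P[:,2]-g[2]
        k=(abs(l)<.012)&(f>.07)&(f<.19)&(u<.06)&(u>-.14)
        if k.sum()<8: print(n,'none'); continue
        f,u,l=f[k],u[k],l[k]
        for _ in range(4):
            c=np.polyfit(f,u,1); r=abs(u-np.polyval(c,f)); j=r<max(.006,np.median(r)*2); f,u,l=f[j],u[j],l[j]
        print(n,len(f),'lean %.1f u0 %.4f tip f %.4f tip u %.4f tip z %.4f lat %.4f rms %.4f'%(-np.degrees(np.arctan(c[0])),c[1],f.max(),np.polyval(c,f.max()),np.polyval(c,f.max())+g[2],np.median(l),r.std()))
E
python3 - <<'E'
from h import *
go([.565,-.19,.40],3); line(3)
E
```

```text
t 18.88 tcp [ 0.5594 -0.198   0.3367] tilt 0.05 yaw 3.05 q6 -2.04 F [-0.2 -0.2 -0.1] open 0.133 pad 49.7 
 shift [ -6.1   7.7 -63.3] mm turn 0.1
side red rel [-0.035 -0.011 -0.017] [-0.004  0.005  0.023]
side 91 lean 24.9 u0 -0.0034 tip f 0.1740 tip u -0.0841 tip z 0.0977 lat -0.0048 rms 0.0012
top 40 lean 25.1 u0 -0.0029 tip f 0.1430 tip u -0.0698 tip z 0.1120 lat 0.0020 rms 0.0009
```

Emit:
drive_tool --pt "0 0 0.015 0 1" --pt "0.004 0 0.026 0 1" --pt "0.008 0 0.036 0 1" --pt "0.012 0 0.046 0 1" --pt "0.013 0 0.05 0 1"

```text
t: 19.6
tcp_pos: [0.5452, -0.199, 0.2858]
orientation: [0.082, -3.139, -0.001]
contact_force: [-2.3, 0.5, 4.1]
opening: 0.13
finger_force: 47.8
```

```bash
python3 - <<'E'
from h import *
go([.565,-.19,.40],3); line(3)
E
```

```text
t 19.6 tcp [ 0.5452 -0.199   0.2858] tilt 0.09 yaw 2.99 q6 -2.05 F [-2.3  0.5  4.1] open 0.13 pad 47.8 
 shift [ -20.     8.  -114.2] mm turn -0.0
side red rel [-0.034 -0.011 -0.023] [-0.006  0.004  0.021]
side 52 lean 11.5 u0 -0.0024 tip f 0.1592 tip u -0.0347 tip z 0.0961 lat -0.0042 rms 0.0012
top 49 lean 12.3 u0 -0.0003 tip f 0.1559 tip u -0.0342 tip z 0.0966 lat 0.0025 rms 0.0013
```

Emit:
drive_tool --pt "0.003 0 0.01 0 1" --pt "0.005 0 0.02 0 1" --pt "0.006 0 0.029 0 1" --pt "0.007 0 0.035 0 1" --pt "0.007 0 0.035 0 1"

```text
t: 20.32
tcp_pos: [0.5387, -0.1993, 0.2511]
orientation: [0.082, -3.14, -0.001]
contact_force: [0.7, -0.6, 1.3]
opening: 0.133
finger_force: 45.4
```

```bash
python3 - <<'E'
from h import *
go([.565,-.19,.40],3); line(3)
E
```

```text
t 20.32 tcp [ 0.5387 -0.1993  0.2511] tilt 0.05 yaw 3.0 q6 -2.06 F [ 0.7 -0.6  1.3] open 0.133 pad 45.4 
 shift [ -26.6    8.  -148.9] mm turn -0.0
side red rel [-0.031 -0.012 -0.023] [0.001 0.004 0.017]
side 68 lean -0.6 u0 -0.0010 tip f 0.1647 tip u 0.0008 tip z 0.0969 lat -0.0041 rms 0.0015
top 52 lean -0.5 u0 0.0013 tip f 0.1612 tip u 0.0027 tip z 0.0988 lat 0.0018 rms 0.0010
```

The rod is level again. I raise the grip force, lift, and travel to the microscope.

Emit:
drive_tool --pt "0 0 0 0 1" --pt "0 0 -0.01 0 1" --pt "0 0 -0.03 0 1" --pt "0.015 0.01 -0.05 0 1" --pt "0.035 0.03 -0.06 0 1" --grip_force 80

```text
t: 21.05
tcp_pos: [0.5019, -0.1712, 0.313]
orientation: [-0.081, 3.139, -0.001]
contact_force: [0.0, -0.4, -1.2]
opening: 0.125
finger_force: 79.9
```

```bash
python3 - <<'E'
from h import *
go([.486,.1905,.302],3); line(3)
E
```

```text
t 21.05 tcp [ 0.5019 -0.1712  0.313 ] tilt 0.08 yaw 2.97 q6 -2.04 F [ 0.  -0.4 -1.2] open 0.125 pad 79.9 
 shift [ -2.8 362.   10.8] mm turn -0.0
side red rel [-0.031 -0.012 -0.022] [-0.004  0.003  0.016]
side 140 lean -1.8 u0 -0.0033 tip f 0.1634 tip u 0.0019 tip z 0.1600 lat -0.0041 rms 0.0013
top 51 lean 0.8 u0 0.0043 tip f 0.1589 tip u 0.0020 tip z 0.1600 lat 0.0043 rms 0.0007
```

Emit:
drive_tool --pt "0 0.02 0 0 1" --pt "0 0.055 0 0 1" --pt "0 0.095 0 0 1" --pt "0 0.135 0 0 1" --pt "0 0.175 0 0 1"

```text
t: 21.78
tcp_pos: [0.4931, 0.0055, 0.3114]
orientation: [0.082, -3.14, -0.0]
contact_force: [0.5, -0.0, -1.1]
opening: 0.122
finger_force: 79.9
```

Emit:
drive_tool --pt "0 0.04 0.002 0 1" --pt "0 0.08 0.004 0 1" --pt "0 0.12 0.006 0 1" --pt "0 0.155 0.008 0 1" --pt "-0.002 0.18 0.01 0 1"

```text
t: 22.4
tcp_pos: [0.4853, 0.1856, 0.3012]
orientation: [0.084, -3.14, 0.0]
contact_force: [-0.3, -1.4, -0.6]
opening: 0.123
finger_force: 79.9
```

Emit:
drive_tool --pt "0 0.004 0 0 1" --pt "0 0.006 0 0 1" --pt "0 0.006 0 0 1" --pt "0 0.006 0 0 1"

```text
t: 22.9
tcp_pos: [0.4854, 0.1889, 0.3017]
orientation: [-0.081, 3.141, -0.0]
contact_force: [-0.3, -0.2, -1.0]
opening: 0.123
finger_force: 79.9
```

```bash
python3 - <<'E'
from h import *
go([.486,.1905,.302],3); line(3)
for n in('side','top'):
    s=env.snapshot(n); st=env.sense(); g=st['tcp_pos']-[0,0,.155]
    P=cloud(s,s['color'].max(2)<70); k=(P[:,2]>.2)&(P[:,2]<.25)&(abs(P[:,0]-.649)<.045)&(abs(P[:,1]-.2)<.045); print(n,'lens',k.sum(),P[k].min(0).round(3),P[k].max(0).round(3),np.median(P[k],0).round(3)) if k.sum() else print(n,'nolens')
    for l in('cast_a','jar','bur_block','can','bowl','spatula'): print(l,[(np.round(d['xyz'],3).tolist()) for d in env.search_frame(n,l) if d['p']>.6][:2]) if n=='side' else 0
E
```

```text
t 22.9 tcp [0.4854 0.1889 0.3017] tilt 0.0 yaw 2.95 q6 -1.34 F [-0.3 -0.2 -1. ] open 0.123 pad 79.9 
 shift [-0.6  1.6 -0.3] mm turn -0.0
side red rel [-0.03  -0.013 -0.024] [-0.004  0.007  0.016]
side 197 lean -41.0 u0 -0.1590 tip f 0.1654 tip u -0.0153 tip z 0.1313 lat -0.0038 rms 0.0181
top 10 lean 68.6 u0 0.4086 tip f 0.1620 tip u -0.0040 tip z 0.1427 lat 0.0034 rms 0.0014
side lens 360 [0.618 0.164 0.205] [0.68  0.217 0.25 ] [0.635 0.179 0.231]
cast_a [[0.317, 0.305, 0.022], [0.787, 0.034, 0.022]]
jar [[0.759, -0.101, 0.078], [0.531, 0.188, 0.148]]
bur_block [[0.358, 0.166, 0.027]]
can []
bowl [[0.447, -0.397, 0.025]]
spatula [[0.291, -0.199, 0.004]]
top lens 30 [0.614 0.187 0.236] [0.622 0.217 0.25 ] [0.616 0.199 0.243]
```

```bash
python3 - <<'E'
from h import *
st=env.sense(); g=st['tcp_pos']-[0,0,.155]; y=np.radians(3)
for n in('side','top'):
    s=env.snapshot(n); P=cloud(s,s['color'].max(2)>60); f=(P-g)@[np.cos(y),np.sin(y),0]; l=(P-g)@[-np.sin(y),np.cos(y),0]; u=P[:,2]-g[2]
    k=(abs(l)<.012)&(f>.075)&(f<.19)&(abs(u)<.022); f,u=f[k],u[k]
    if k.sum()>5: print(n,k.sum(),f.min(),f.max(),-np.degrees(np.arctan(np.polyfit(f,u,1)[0])),np.median(u))
print(env.sense()['t'],np.abs(env.sense()['qvel']).max())
E
```

```text
side 101 0.07601365701926088 0.16514767513007594 -1.2559011474062765 -0.0003033223318009426
top 8 0.15567775438450235 0.16302453937302516 36.7171544656218 0.0013973889211812418
23.5 0.0011484645667367494
```

Level to within about 1°, still, and with its tip under the lens. I hand in.

```bash
python3 -c "
from station import env
print(env.hand_in())"
```

```text
the job is handed in; nothing more can be done
None
```

The gauge rod was pushed into the pump's guide tube until the collar stopped firmly on the rim, then drawn fully out. I handed in at about 23.5 s with the rod held level within about 1° and still, its tip about 60 mm below the lens; no verdict came back. I saw no bystander moved in a final side-camera check, except that the can was not detected in it.

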